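# Fit the light cover on a colorimeter and hold it down for the reading

### The job

Get the colorimeter ready for its reading: turn the filter selector one click clockwise and no further, then take the black light cover by its rib, slide it about on the sample stage until it drops onto the two locating pins that it hides, and press it right down flush on the stage against the sprung light seal. There is no catch to keep it down, so finish with the gripper still holding the cover pressed down. Leave the cups and bottles round about standing where they are.

Things in the scene. Friction and masses are not known exactly. Their poses are not given: they have to be found in the camera images.
- colorimeter: Fixed white bench colorimeter, 150 (x) x 200 (y) x 60 mm high. Origin: centre of its underside on the table; x to its back, y to its left, z up. On top: at the left the filter selector; at the right rear an aluminium sample stage, 76 (x) x 100 (y) mm, top face 72 mm above the table; in front of the stage a tilted black display, up to 70 mm high.
- selector (a joint): Angle of the filter selector, a six-position index: 0 at the start, growing clockwise seen from above, one click = 1.047 (60 degrees), range -0.12 to 5.36. It resists with up to about 0.09 N m before halfway (30 degrees), then snaps on by itself into the next click and stays there.
- selector_grip (a point): On the selector's axis, 90 mm above the table. Black bar grip, 40 mm long along this point's x axis (+x: the end with the white pointer line), 13 mm wide along y, from 69 mm (top of its round 42 mm skirt) to 94 mm above the table; fingertips just clear the skirt when gripping. Turns with the knob; at the start the pointer is 30 degrees left of the colorimeter's x axis.
- stage_seat (a point): Where the cover's origin belongs: centre of the stage's top face, 72 mm above the table, axes like the colorimeter's. Two fixed steel pins stand 31 mm either side of it along y: 8 mm thick, 12 mm tall, the last 2.5 mm tapered to 4.4 mm. Between them the chamber mouth (26 mm, sample vial inside, below the face) with the round seal.
- seal (a joint): How far the round black light seal (39 mm across, round the chamber mouth) is pressed in: 0 = free, 6 mm proud of the stage; 0.006 = flush with it. Spring: about 3 N to start it moving, 8 N at flush; it lifts the cover again when let go.
- cover: Loose black light cover, about 0.14 kg, right way up on the table. Origin: centre of its flat underside, z up. Block 60 (x) x 84 (y) x 16 mm, on it a lid 65 x 89 mm up to 26 mm height, on that a finger rib 16 mm thick (x), 56 mm long (y), up to 52 mm height. On the pins its origin is 12 mm above the seat while riding on the tips, 6 mm once dropped on (resting on the seal), 0 pressed flush.
- cover_bores (a point): Same point and axes as the cover's origin. In the flat underside, 16 mm deep, hidden in use: a round bore of 10 mm at y = +31 mm and a slot of 10 (x) by 14 mm (y) at y = -31 mm, each with a 1 mm chamfer. The cover fits the pins either way round (also turned by 180 degrees).
- cup_16: Small clear portion cup, 44 mm across, 33 mm high, in front of the colorimeter; bystander. Origin: centre of its underside.
- cup_17: Another such portion cup in front of the colorimeter; bystander.
- cup_18: Another such portion cup in front of the colorimeter; bystander.
- glue_bottle: White twist-cap bottle, 43 mm across, 131 mm high, behind the colorimeter's stage; bystander. Origin: centre of its underside.
- dye_drop: Small dye squeeze bottle with a pointed cap, 24 mm across, 57 mm high, behind the colorimeter; bystander. Origin: centre of its underside.
- dropper_2: Brown glass dropper bottle, 32 mm across, 107 mm high, in front of and to the right of the colorimeter; bystander. Origin: centre of its underside.
- jar: Clear jar with a white screw lid, 51 mm across, 65 mm high, at the left front; bystander. Origin: centre of its underside.

How it is judged (in metres and radians):
On the way, in this order (a step that is already met when the one before it is completed fails the run):
1. the filter selector is turned one click clockwise and sits in that click (value of joint selector between 0.9 and 1.2 rad), for 0.3 s.
2. the cover has dropped onto both locating pins (all of step 1 and horizontal distance between cover and stage_seat below 0.003 m and angle between the y axis of cover and the y axis of stage_seat, either way round below 0.1 rad and z of cover in the frame of stage_seat below 0.0085 m and angle between cover's own z axis and vertical below 0.08 rad), for 0.1 s.
At the end, for the whole second after the job is handed in: The selector is one click clockwise (0.9 to 1.2 rad); the cover sits on both pins (within 3 mm of the seat, in line within 0.1 rad either way round), level and pressed flush (under 2 mm above the stage, seal in by over 4 mm), with the fingers still on it (over 2 N) (all of step 1 and horizontal distance between cover and stage_seat below 0.003 m and angle between the y axis of cover and the y axis of stage_seat, either way round below 0.1 rad and z of cover in the frame of stage_seat below 0.002 m and angle between cover's own z axis and vertical below 0.05 rad and value of joint seal above 0.004 m and contact force between the fingers and cover above 2 N); the arm keeps its last pose, push and grip.
It fails at once if the selector was turned past the first click (value of joint selector above 1.6 rad).
It fails at once if a cup or bottle was knocked over or pushed away (angle between any of cup_16, cup_17, cup_18, glue_bottle, dye_drop, dropper_2, jar's own z axis and vertical above 0.6 rad or distance of any of cup_16, cup_17, cup_18, glue_bottle, dye_drop, dropper_2, jar from where it was at the start of the episode above 0.04 m).
It also fails if it takes over 64 s, if anything falls off the work surface, if the arm or the gripper's body presses on something with over 40 N, if the wrist force passes 120 N, or if a joint passes its speed limit or range.

### The arm

A 6-joint arm with a two-finger parallel gripper is mounted at the origin on a cart in front of the work surface, level with it; the furniture and walls round the work are solid. World frame = base frame: x ahead of the robot, y to its left, z up, the work surface at z = 0. Lengths are in mm, angles in rad, forces in N, time in s.
With the tool pointing down it reaches from about 275 to 825 mm from the base axis. Payload 5.2 kg.
Tool frame: the origin (TCP) lies on the centre line of the jaws, within the pads' length; the fingertips stand 11 mm ahead of it and the grasp point (between the pads) lies 8 mm behind it; z points along the fingers, y is the line along which they close (so a half turn about z gives the same grasp; the last joint's range is limited). The gripper opens to 93 mm and grips with 3 to 60 N. Pads are 15 mm wide; open, the fingers measure 128 mm over their backs; the gripper's body (75 mm by 188 mm) begins 65 mm behind the grasp point.
Start: joints at [-1.54, 0.259, 1.535, -0, 1.348, -0.203], TCP at [127.443, -535.036, 229.653] pointing down, gripper open.
Joint ranges: [-3.14, 3.14], [-0.91, 2.08], [0.19, 2.58], [-1.22, 4.36], [0.22, 2.71], [-3.12, 3.12]. Speed limits (rad/s): [2.57, 2.57, 3.14, 3.14, 3.14, 3.14].

### API

Orientations are given as a rotation vector (axis times angle).
In Python, from cell import ctrl, claw, inverse_kinematics, viewer gives the robot as it stands. Calls block until the motion is done:
- ctrl.movep(position, orientation): joint-space move of the TCP to a pose.
- ctrl.move_linear(position, ori=None, velocity=150): straight line of the TCP; ori=None keeps the orientation; velocity is the mean speed in mm/s.
- ctrl.move_j(angles): joint-space move.
- claw.open_jaws() and claw.close_gripper(newtons=None): open the fingers fully, or close them until they stop; newtons is the grip in N (None keeps the last).
- ctrl.pause(seconds).
- inverse_kinematics(position, orientation): joint angles nearest the present ones, or None.
- ctrl.read_state(): the state.
- viewer.read_camera(name): name is "scene" or "top"; returns (picture, depth): 400x640x3 uint8, red, green, blue; 400x640 float32, mm along the optical axis (not along the pixel's ray), 0 where there is no reading.
- viewer.camera_model(name): a dict with "K" (3x3 intrinsics, pixels), "pose" (4x4, takes a point from camera to world coordinates). Camera axes: x right, y down, z forward; pixel columns grow to the right and rows downward; lengths in mm; the calibration is good to about 2 mm. A picture is of the moment at which its call begins. camera_model takes no time and is no camera call.
A pose or a line that the arm cannot do raises ctrl.IKError and nothing moves.
- ctrl.finish_job(): hands the job in; it is judged then, once.
Trained networks look in the newest picture that a camera, given by its name, has taken for a name from the list of things; names that differ only in an ending like _2 or _b are one class to them, and where a whole thing is asked for, a point or a joint stands for the part that bears it (a point fixed in the world has none). Each returns a list of dicts, best first, with "confidence" (0 to 1); they miss things now and then, are a little off and sometimes report something else, mostly with a low value. They report only what shows in the picture. A call takes as long as a camera call.
- viewer.boxes_of(thing, camera): "xy" ([column, row] in pixels, amid what is visible of it).
- viewer.landmark_of(thing, camera): "xy" ([column, row] in pixels: a listed point, or the origin of a listed thing).
The state is a dict: "time_s": time; "joint_positions": joint angles; "qvel": joint speeds; "joint_efforts": joint torques, N m; "eef_pos": TCP position; "ee_rot": TCP orientation; "contact_force": force on the tool from outside, world axes, zero at the start; "torque": the same for the moment, N m; "gripper_width": finger opening in mm; "finger_force": force on a finger pad.
Only numpy, scipy, OpenCV 4.12 (cv2) and the standard library are available. Lean on these libraries where they do the work, as an engineer would, in place of code of your own. Each camera call takes 0.05 s, during which the arm holds its last target. There are 200 camera calls.

## Working session

There is one attempt and no reset: what is moved stays moved. The work goes in short steps, each a Python script; the robot and the scene stay as the last script left them, time stands still between calls to the robot, and variables do not carry over. Pictures are saved under pics/ and viewed, at most 10 in all, crops included, and the job is handed in when it is done.

```bash
ls; mkdir -p pics
cat > h.py <<'E'
import numpy as np, cv2
from cell import ctrl, claw, inverse_kinematics, viewer
from scipy.spatial.transform import Rotation as R
def pt(cam,xy,d,off=0):
    m=viewer.camera_model(cam);K=np.array(m["K"]);T=np.array(m["pose"])
    r=np.linalg.inv(K)@[xy[0],xy[1],1.]
    return (T@np.r_[r*d,1])[:3]
def onz(cam,xy,z):
    m=viewer.camera_model(cam);K=np.array(m["K"]);T=np.array(m["pose"])
    r=T[:3,:3]@(np.linalg.inv(K)@[xy[0],xy[1],1.]);o=T[:3,3]
    return o+r*(z-o[2])/r[2]
def cloud(cam,dep):
    m=viewer.camera_model(cam);K=np.array(m["K"]);T=np.array(m["pose"])
    v,u=np.mgrid[:400,:640]
    r=np.stack([u,v,np.ones_like(u)],-1)@np.linalg.inv(K).T*dep[...,None]
    return r@T[:3,:3].T+T[:3,3]
def down(a):  # tool down, tool y axis (closing) at world angle a
    y=np.array([np.cos(a),np.sin(a),0]);z=np.array([0,0,-1.]);x=np.cross(y,z)
    return R.from_matrix(np.stack([x,y,z],1)).as_rotvec()
E
python3 - <<'E'
from h import *
np.set_printoptions(precision=1,suppress=True)
for c in ("scene","top"):
    p,d=viewer.read_camera(c); cv2.imwrite(f"pics/{c}0.png",p[...,::-1]); np.save(f"{c}.npy",d)
    print(c,np.array(viewer.camera_model(c)["pose"]).round(2).tolist(),viewer.camera_model(c)["K"][0][0])
    P=cloud(c,d)
    for t in ["colorimeter","selector_grip","stage_seat","cover","cover_bores","cup_16","glue_bottle","dye_drop","dropper_2","jar"]:
        for f in ("boxes_of","landmark_of"):
            try: rs=getattr(viewer,f)(t,c)
            except Exception as e: print(t,f,e);continue
            for r in rs[:3]:
                u,v=np.round(r["xy"]).astype(int)
                q=P[v,u] if 0<=u<640 and 0<=v<400 else None
                print(t,f[:3],r["confidence"],np.array(r["xy"]),q)
s=ctrl.read_state();print(s["time_s"],s["eef_pos"],s["ee_rot"])
E
```

```text
cell.py
pics
scene [[-0.55, -0.65, 0.53, -205.69], [-0.84, 0.42, -0.35, 381.92], [-0.0, -0.63, -0.77, 1153.96], [0.0, 0.0, 0.0, 1.0]] 518.2180107161331
colorimeter box 0.64 [295.  234.5] [486.4  -7.4  58.5]
colorimeter lan 0.66 [295.2 241.7] [461.7   7.8  63.6]
colorimeter lan 0.39 [305.9 204.7] [ 586.3 -104.3    9.9]
selector_grip box 0.7 [293.7 234.8] [483.4  -2.6  61.1]
selector_grip box 0.49 [275.1 222.4] [531.6  24.7  83.3]
selector_grip lan 0.44 [274.3 214.3] [550.   16.3  91.4]
selector_grip lan 0.36 [297.2 239.6] [461.2   1.8  68.3]
selector_grip lan 0.32 [306.  205.9] [ 586.3 -104.2    5.4]
stage_seat box 0.85 [296.5 233.6] [482.2  -8.   62.8]
stage_seat lan 0.68 [312.7 220.4] [492.4 -67.3  68.9]
cup_16 box 0.8 [282.4 276.1] [421.3  73.6  12.5]
cup_16 box 0.69 [309.7 280.4] [369.6  21.9  17.8]
cup_16 box 0.6 [275.  220.7] [534.9  22.8  82.7]
cup_16 lan 0.75 [250.6 274.7] [465.9 138.9  14.8]
cup_16 lan 0.65 [308.5 283.8] [354.5  37.3  34. ]
cup_16 lan 0.51 [286.2 280.9] [407.   70.7   5.4]
glue_bottle box 0.61 [333.2 194.1] [ 523.1 -151.5   90.1]
glue_bottle box 0.51 [276.8 2
[... 1211 characters left out ...]
 [482.5 130.   17.3]
cup_16 box 0.57 [407.9 207.2] [ 512.4 -295.1   53.6]
cup_16 lan 0.74 [276.4 271.6] [358.5  28.4  12.3]
cup_16 lan 0.52 [255.5 248.9] [415.1  79.   12.4]
glue_bottle box 0.92 [355.2 194.5] [ 529.8 -159.2  131.7]
glue_bottle lan 0.73 [351.8 198.9] [ 524.  -155.   101.4]
dye_drop box 0.6 [331.4 177.6] [ 589.9 -109.1   37.2]
dye_drop lan 0.48 [329.7 181.9] [ 584.  -107.    18.2]
dropper_2 box 0.46 [376.2 270.6] [ 359.7 -210.2   67.5]
dropper_2 box 0.29 [290.9 213.2] [496.7 -11.7  70.2]
dropper_2 box 0.2 [408.  206.6] [ 512.4 -295.1   53.6]
jar box 0.96 [208.8 268.4] [368.8 178.9  65.3]
jar lan 0.95 [212.4 265.9] [373.4 172.1  65.6]
2.1 [ 127.4 -535.   229.6] [-3.1 -0.4 -0. ]
```

Run:
```python
from h import *
np.set_printoptions(precision=2,suppress=True)
p=cv2.imread("pics/top0.png");cv2.imwrite("pics/c1.png",cv2.resize(p[150:300,190:450],None,fx=3,fy=3,interpolation=cv2.INTER_CUBIC))
p=cv2.imread("pics/scene0.png");cv2.imwrite("pics/c2.png",cv2.resize(p[170:320,220:420],None,fx=4,fy=4,interpolation=cv2.INTER_CUBIC))
for c in("top","scene"):
    P=cloud(c,np.load(c+".npy")).reshape(-1,3)
    for n,ctr,rad,z0,z1 in [("stage",(495,-65),90,70,75),("body",(490,-20),150,57,63),("grip",(545,20),35,88,98),("rib",(512,-295),50,47,57),("lid",(512,-295),70,22,30)]:
        q=P[(np.hypot(*(P[:,:2]-ctr).T)<rad)&(P[:,2]>z0)&(P[:,2]<z1)]
        if len(q)>8: print(c,n,len(q),cv2.minAreaRect(q[:,:2].astype(np.float32)),q.mean(0))
```

```text
top stage 943 ((483.49932861328125, -58.30943298339844), (163.5204620361328, 123.40467834472656), 80.81426239013672) [481.68 -59.02  71.79]
top body 2472 ((520.20166015625, -39.935272216796875), (194.81976318359375, 200.98777770996094), 39.5302734375) [512.01  -5.03  59.6 ]
top grip 92 ((548.2442016601562, 16.693157196044922), (13.40226936340332, 38.91320037841797), 69.3212890625) [547.46  16.6   92.44]
top rib 136 ((520.0740356445312, -302.8641357421875), (16.220796585083008, 54.927978515625), 55.04348373413086) [ 519.39 -302.35   50.86]
top lid 692 ((520.1992797851562, -302.64959716796875), (64.48897552490234, 89.48025512695312), 54.54449462890625) [ 518.82 -301.28   25.41]
scene stage 623 ((479.4281311035156, -62.89607238769531), (166.3871307373047, 133.65151977539062), 83.31681823730469) [481.72 -55.95  72.36]
scene body 1475 ((517.1030883789062, -35.92442321777344), (197.45388793945312, 201.5388641357422), 39.41958236694336) [506.46   2.13  60.11]
scene grip 60 ((546.7630615234375, 18.814468383789062), (12.699353218078613, 41.98995590209961), 70.61980438232422) [547.    18.97  93.39]
```

View pics/c1.png

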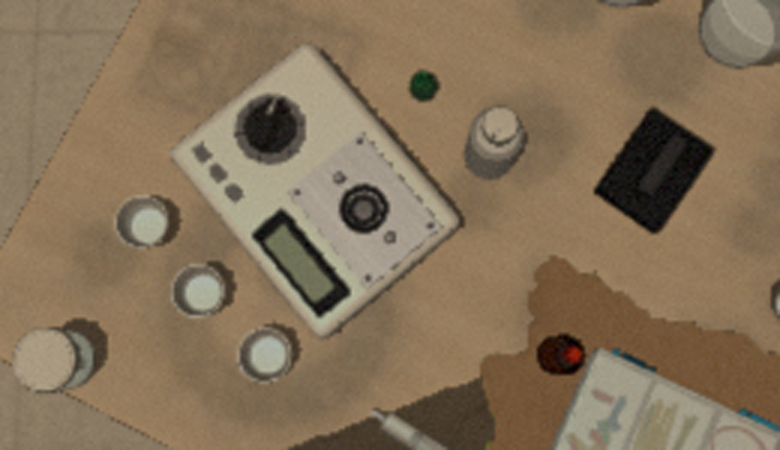

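View pics/c2.png

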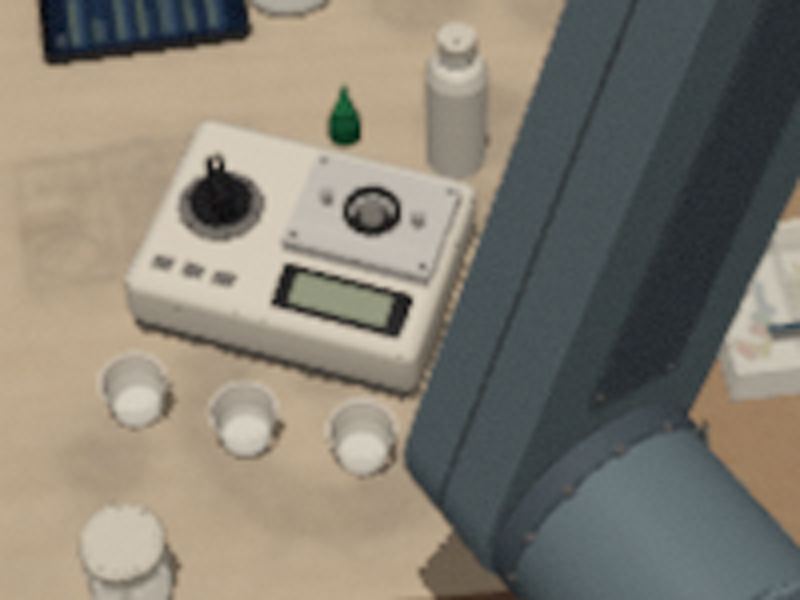

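Run:
```python
from h import *
np.set_printoptions(precision=2,suppress=True)
from scipy.optimize import minimize
img=cv2.imread("pics/top0.png")
pins=[onz("top",(190+c[0]/3-.33,150+c[1]/3-.33),84)for c in((338,177),(391,237))]
print("pins",pins,(pins[0]+pins[1])/2,np.linalg.norm(pins[0]-pins[1]),np.degrees(np.arctan2(*(pins[0]-pins[1])[1::-1])))
print("seal",onz("top",(190+363/3-.33,150+208/3-.33),78), "scene seal",onz("scene",(220+372/4,170+210/4),78))
print("scene pins",onz("scene",(220+327/4,170+195/4),84),onz("scene",(220+418/4,170+216/4),84))
for c in("top","scene"):
    P=cloud(c,np.load(c+".npy")).reshape(-1,3)
    ctr=np.array([490,-64]); yaw=np.radians(-50.5)
    # body outline: points above z 52, below 63
    q=P[(np.hypot(*(P[:,:2]-(490,-30)).T)<140)&(P[:,2]>56)&(P[:,2]<62)]
    for deg in(-49.5,-50.5,-51.5):
        a=np.radians(deg);L=(q[:,:2])@np.array([[np.cos(a),-np.sin(a)],[np.sin(a),np.cos(a)]])
        print(c,deg,[np.percentile(L[:,i],[.3,1,2,98,99,99.7]) for i in(0,1)])
    a=np.radians(-50.5);M=np.array([[np.cos(a),-np.sin(a)],[np.sin(a),np.cos(a)]])
    L=(P[:,:2]-ctr)@M; s=(abs(L[:,0]+0)<50)&(abs(L[:,1])<65)&(P[:,2]>69.5)&(P[:,2]<74)
    print("stage",[np.percentile(L[s][:,i],[1,3,97,99]) for i in(0,1)], "centre0",ctr)
for a in (69.3,9.3):
    for k in(0,180,-180): 
        q=inverse_kinematics([547.5,17.7,82],down(np.radians(a+k))); print("sel",a+k,q if q is None else np.array(q))
for p,a in (((520,-302.7,39),54.8),((488,-62,120),129.5)):
    for k in(0,180): 
        q=inverse_kinematics(p,down(np.radians(a+k))); print("cov",a+k,q if q is None else np.array(q))
```

```text
pins [array([504.78, -39.27,  84.  ]), array([457.41, -80.51,  84.  ])] [481.1  -59.89  84.  ] 62.80997938460224 41.042366558299925
seal [481.   -58.69  78.  ] scene seal [479.7  -59.03  78.  ]
scene pins [502.18 -38.74  84.  ] [455.55 -78.77  84.  ]
top -49.5 [array([267.72, 268.73, 269.94, 411.5 , 412.77, 432.35]), array([272.59, 273.69, 274.96, 464.44, 465.97, 467.24])]
top -50.5 [array([261.76, 262.53, 263.64, 405.05, 405.84, 425.73]), array([278.59, 279.56, 280.87, 470.35, 471.72, 473.05])]
top -51.5 [array([254.66, 256.03, 257.07, 398.58, 399.35, 419.87]), array([284.1 , 285.33, 286.6 , 476.1 , 477.6 , 479.07])]
stage [array([-46.37, -45.02,  26.9 ,  28.24]), array([-52.55, -50.81,  44.12,  45.77])] centre0 [490 -64]
scene -49.5 [array([263.44, 265.39, 266.83, 411.5 , 453.39, 458.47]), array([272.68, 273.81, 274.94, 466.52, 467.82, 469.01])]
scene -50.5 [array([257.49, 258.81, 260.38, 405.05, 448.05, 452.99]), array([278.37, 279.54, 280.76, 472.31, 473.49, 474.68])]
scene -51.5 [array([250.5 , 252.43, 253.38, 398.44, 442.59, 447.62]), array([283.99, 285.28, 286.33, 477.89, 479.04, 480.29])]
stage [array([-48.79, -47.57,  26.56,  28.77]), array([-51.66, -49.88,  45.19,  47.42])] centre0 [490 -64]
sel 69.3 [-0.17  0.4   1.73 -0.    1.01 -1.38]
sel 249.3 [-0.17  0.4   1.73  0.    1.01  1.76]
sel -110.7 [-0.17  0.4   1.73  0.    1.01  1.76]
sel 9.3 [-0.17  0.4   1.73 -0.    1.01 -0.33]
sel 189.3 [-0.17  0.4   1.73 -0.    1.01  2.81]
sel -170.7 [-0.17  0.4   1.73  0.    1.01  2.81]
cov 54.8 [-0.71  0.53  1.63  0.    0.98 -1.67]
cov 234.8 [-0.71  0.53  1.63 -0.    0.98  1.47]
cov 129.5 [-0.35  0.26  1.82 -0.    1.06 -2.61]
cov 309.5 [-0.35  0.26  1.82 -0.    1.06  0.53]
```

Run:
```python
from h import *
np.set_printoptions(precision=2,suppress=True)
o=down(np.radians(69.5)); c=[547.5,17.7]
ctrl.movep([*c,180],o)
ctrl.move_linear([*c,82],velocity=120)
claw.close_gripper(25)
s=ctrl.read_state();print(s["time_s"],s["gripper_width"],np.array(s["contact_force"]),np.array(s["torque"]))
for a in (39,9.5):
    ctrl.move_linear([*c,82],down(np.radians(a)),velocity=60)
    s=ctrl.read_state();print(s["time_s"],s["gripper_width"],np.array(s["contact_force"]),np.array(s["torque"]))
ctrl.pause(.3)
claw.open_jaws()
ctrl.move_linear([*c,180],velocity=200)
ctrl.movep([520.1,-302.7,130],down(np.radians(54.8)))
p,d=viewer.read_camera("top");cv2.imwrite("pics/t2.png",p[...,::-1])
P=cloud("top",d).reshape(-1,3)
q=P[(np.hypot(*(P[:,:2]-(547.5,17.7)).T)<35)&(P[:,2]>87)&(P[:,2]<98)]
print(len(q),cv2.minAreaRect(q[:,:2].astype(np.float32)))
cv2.imwrite("pics/t2c.png",cv2.resize(p[150:300,190:450,::-1],None,fx=3,fy=3,interpolation=cv2.INTER_CUBIC))
print(ctrl.read_state()["time_s"])
```

```text
6.75 12.831919036081798 [-0.88 -4.11  0.74] [-0.71  0.19 -0.05]
7.4333 12.920158515536528 [ 0.35 -3.81 -0.57] [-0.61 -0.02 -0.01]
8.1 12.785176031621358 [ 2.3  -2.45 -1.91] [-0.47 -0.45 -0.01]
89 ((548.555419921875, 15.667760848999023), (12.970900535583496, 38.39645004272461), 7.866228103637695)
11.65
```

View pics/t2c.png

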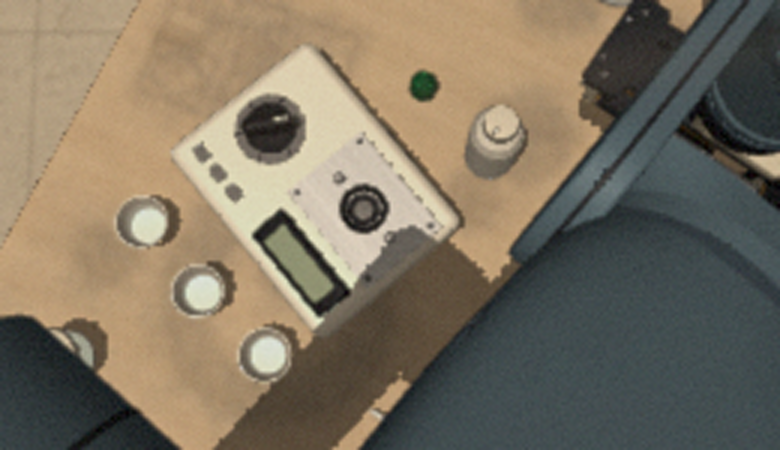

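```bash
cat >> h.py <<'E'
def st():
    s=ctrl.read_state();return s["time_s"],np.array(s["eef_pos"]),np.array(s["contact_force"]),np.array(s["torque"]),s["gripper_width"],s["finger_force"]
E
python3 - <<'E'
from h import *
np.set_printoptions(precision=2,suppress=True)
ctrl.move_linear([520.1,-302.7,39],velocity=120)
claw.close_gripper(35); print(*st())
ctrl.move_linear([520.1,-302.7,205],velocity=200); print(*st())
o=down(np.radians(130.2))
ctrl.movep([481.3,-59.2,205],o)
ctrl.move_linear([481.3,-59.2,128],velocity=120)
ctrl.pause(.2);s=st();print(*s);f0=s[2][2]
z=128
while z>112:
    z-=1; ctrl.move_linear([481.3,-59.2,z],velocity=40); s=st()
    print(z,s[0],s[1],s[2]-[0,0,f0],s[3])
    if s[2][2]-f0>6: break
p,d=viewer.read_camera("scene");cv2.imwrite("pics/s3.png",cv2.resize(p[120:270,220:420,::-1],None,fx=4,fy=4,interpolation=cv2.INTER_CUBIC))
E
```

```text
13.7333 [ 520.06 -302.72   38.98] [ 0.41 -0.41 -0.25] [-0.02 -0.18  0.06] 15.695793921165754 34.97913479804993
14.7167 [ 519.42 -302.12  203.56] [-0.65  0.6  -2.03] [ 0.04 -0.21 -0.  ] 15.88266539231446 34.97780799865723
16.6833 [481.9  -59.44 128.84] [-0.46 -0.56 -1.56] [ 0.15 -0.08 -0.03] 15.834253435951743 34.977795481681824
127 16.9333 [481.33 -59.14 127.15] [-0.2   0.07 -0.04] [ 0.08 -0.1  -0.02]
126 17.1833 [481.24 -59.17 125.92] [-0.37  0.24  1.08] [ 0.02 -0.05 -0.04]
125 17.4333 [481.22 -59.19 124.89] [-0.37  0.93 -0.73] [ 0.07 -0.08  0.05]
124 17.6833 [481.27 -59.17 123.93] [-0.73  0.75  0.59] [ 0.11 -0.13  0.  ]
123 17.9333 [481.24 -59.18 122.94] [ 0.67  0.23 -0.4 ] [ 0.09 -0.09 -0.01]
122 18.1833 [481.23 -59.17 121.92] [-0.68  0.92 -0.77] [ 0.09 -0.1   0.03]
121 18.4333 [481.27 -59.17 120.94] [-0.25  0.99  0.22] [ 0.1  -0.18 -0.01]
120 18.6833 [481.23 -59.17 119.93] [ 0.36 -0.67  1.92] [ 0.11 -0.14 -0.03]
119 18.9333 [481.23 -59.18 118.92] [-0.08  0.25  0.64] [ 0.08 -0.13  0.02]
118 19.1833 [481.24 -59.18 117.92] [0.12 0.66 0.42] [ 0.09 -0.11 -0.06]
117 19.4333 [481.31 -59.19 116.99] [ 0.17  0.52 -0.11] [ 0.07 -0.15  0.01]
116 19.6833 [481.3  -59.19 116.17] [-1.31  0.82  2.93] [ 0.19  0.06 -0.05]
115 19.9333 [481.35 -59.22 115.14] [-0.32  0.99  4.08] [ 0.11  0.16 -0.01]
114 20.1833 [481.34 -59.22 114.08] [-0.91  0.66  5.59] [ 0.21  0.2  -0.01]
113 20.4333 [481.32 -59.22 113.05] [-0.56  0.34  6.29] [ 0.27  0.21 -0.01]
```

View pics/s3.png

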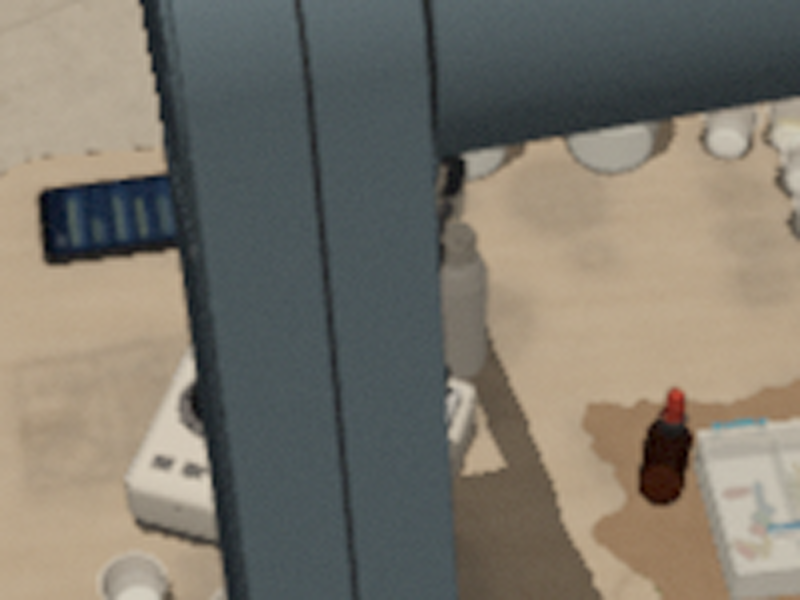

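The arm hides the cover in this view. The bottle and dropper are still standing. The forces show the cover went straight onto the pins: nothing at tip height (123), then the seal spring from 117. Next I press it flush.

Run:
```python
from h import *
np.set_printoptions(precision=2,suppress=True)
f0=-1.6
for z in (112,111,110.5,110,109.5,109,108.5,108,107.5):
    ctrl.move_linear([481.3,-59.2,z],velocity=30); s=st()
    print(z,s[0],s[1],s[2]-[0,0,f0],s[3])
    if s[2][2]-f0>20: break
ctrl.pause(.5); print(*st())
for c in("top","scene"):
    p,d=viewer.read_camera(c);cv2.imwrite(f"pics/{c}4.png",p[...,::-1])
cv2.imwrite("pics/t4c.png",cv2.resize(cv2.imread("pics/top4.png")[150:300,190:450],None,fx=3,fy=3,interpolation=cv2.INTER_CUBIC))
```

```text
112 20.7333 [481.33 -59.22 112.08] [-1.64  0.81  6.6 ] [ 0.21  0.27 -0.01]
111 20.9833 [481.33 -59.22 111.17] [-1.91  0.33  7.45] [0.23 0.28 0.05]
110.5 21.2333 [481.34 -59.2  110.94] [-2.4   0.25  9.73] [0.36 0.4  0.01]
110 21.4833 [481.31 -59.22 110.91] [-4.08 -0.08 14.3 ] [ 0.36  0.7  -0.06]
109.5 21.7333 [481.33 -59.21 110.9 ] [-5.34  1.96 18.7 ] [ 0.45  0.89 -0.04]
109 21.9833 [481.34 -59.17 110.9 ] [-6.83  2.63 22.91] [ 0.51  1.25 -0.02]
22.4833 [481.38 -59.2  110.91] [-7.63  2.12 20.81] [ 0.51  1.21 -0.01] 15.371350055095355 34.98592257499695
```

View pics/t4c.png

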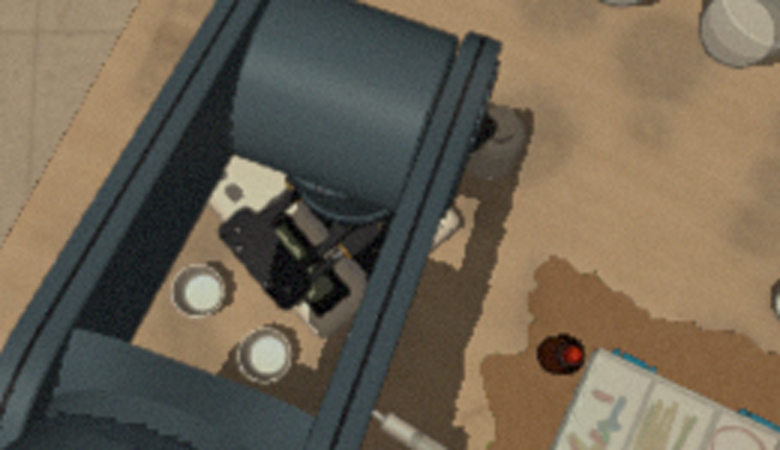

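The cover hits a hard stop at TCP 110.9, which is the 72 mm stage plus the 39 mm grip offset, so it's flush. The visible cups and bottles are where they were, for example the cups at (202,290) and (265,352).

```bash
python3 -c "
from h import *
print(ctrl.finish_job())"
```

```text
the job is handed in; nothing more can be done
None
```

I handed the job in at about 22.5 s: the selector is one click clockwise (about 61° by camera), and the gripper is holding the cover on both pins, pressed flush with about 21 N; the arm hid the cover from both cameras, so pins and flush are judged from force and height readings.

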